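# Stand the beaker up and hold the cover board out over it

### The job

The beaker has been knocked over: stand it upright, mouth up, on the middle of the round mat and let go of it, leaving the bystanders where they are. Then slide the board outward along its riser, clear over the beaker, until its front edge is level with the pointer on the post. So far out the board would tip over, so finish while still holding it there, flat on the riser and still: do not let go of it.

Things in the scene. Friction and masses are not known exactly. Their poses are not given: they have to be found in the camera images.
- beaker_center (a point): Centre of the clear plastic beaker, on its axis half-way up. An open cup 76 mm tall, 64 mm wide at the mouth, 56 mm at the bottom (about 60 mm at this point), 45 g. The z axis runs along its axis from bottom to mouth; the bottom is 38 mm along -z. At the start it lies on its side on the worktop to the right, mouth roughly to the robot's right (-y).
- mat: Fixed round black rubber mat, 86 mm across and 3 mm thick, on the worktop in front of the riser's outer end; origin at the centre of its underside.
- riser: Fixed white bench riser, a low table 116 mm wide (its x), 200 mm long (its y) and 95 mm high to the top surface; origin on the worktop under its centre. Its y axis points outward, to the robot's left: the outer end is at y = +100 mm. Lips 9 mm high along both long sides guide the board (4 mm play on either side); both ends are open.
- board: Flat grey loose board on the riser, 100 mm wide (its x), 250 mm long (its y), 10 mm thick, about 0.35 kg, mass centre at its middle; it slides along the riser's y axis. Origin at the centre of its underside; y points outward. With its front far past the riser's end it tips unless held down at the rear.
- board_front (a point): Middle of the board's front (outer) end face, half-way through its thickness; 125 mm ahead of the board's origin along its y.
- board_handle (a point): Centre of the steel bar of the board's handle: a bar 80 mm long along the board's x, 12 mm thick (along y) and 14 mm high, on two thin feet 60 mm apart. It is 35 mm from the board's rear end; the bar's centre is 32 mm above the board's upper face (25 mm free below the bar). Axes as the board's.
- pointer_tip (a point): The mark: free tip of a level steel pointer (4 mm thick, 34 mm long, 125 mm up) on a fixed slim post (145 mm tall, 8 mm thick, foot 36 mm wide) beyond the mat on the side away from the robot, 75 mm from the riser's centre line. It points along the riser's -x to the board's path, ends 9 mm short of the board's side and lies above the board's height. Axes parallel to the riser's.
- bottle_small: Bystander: clear bottle with a cap, 56 mm wide, 105 mm tall, origin at the centre of its underside. Leave alone.
- bottle_big: Bystander: white bottle with a cap, 64 mm wide, 120 mm tall, origin at the centre of its underside. Leave alone.
- timer: Bystander: small white bench timer, 75 x 75 x 17 mm, origin at the centre of its underside. Leave alone.
- tape: Bystander: roll of tape lying flat, 69 mm wide, 19 mm high, origin at the centre of its underside. Leave alone.

How it is judged:
On the way, in this order (a step that is already met when the one before it is completed fails the run):
1. the beaker stands upright on the mat, released (angle between beaker_center's own z axis and vertical below 0.1 rad and horizontal distance between beaker_center and mat below 0.015 m and height (world z) of beaker_center below 0.045 m and contact force between the fingers and beaker below 0.05 N), for 0.2 s.
2. the board's front edge is at the pointer, held (y of board_front in the frame of pointer_tip between -0.005 and 0.005 m and contact force between any of the fingers, the arm and board above 0.5 N), for 0.2 s.
At the end, for the whole second after the job is handed in: Beaker upright (0.1 rad), mouth up, within 15 mm of the mat's centre, touched by neither robot nor board; board's front edge within 5 mm of the pointer along the slide, board at rest, flat (0.04 rad) on the riser, held by the robot (over 0.5 N), not carried by beaker or post (all of step 1 and all of step 2 and height (world z) of beaker_center above 0.035 m and angle between board's own z axis and vertical below 0.04 rad and z of board in the frame of riser between 0.092 and 0.1 m and linear speed of board below 0.01 m/s and contact force between board and riser above 0.3 N and contact force between each of board, the arm and beaker below 0.05 N and contact force between board and post below 0.05 N); the arm keeps its last pose, push and grip.
It fails at once if a bystander is displaced by more than 30 mm (distance of any of bottle_small, bottle_big, timer, tape from where it was at the start of the episode above 0.03 m).
It fails at once if the board tips over (angle between board's own z axis and vertical above 0.25 rad).
It also fails if it takes over 67 s, if anything falls off the work surface, if the arm or the gripper's body presses on something with over 40 N, if the wrist force passes 120 N, or if a joint passes its speed limit or range.

### The arm

A 7-joint arm with a two-finger parallel gripper is mounted at the origin on a cart in front of the work surface, level with it; the furniture and walls round the work are solid. World frame = base frame: x ahead of the robot, y to its left, z up, the work surface at z = 0. Lengths are in m, angles in rad, forces in N, time in s.
With the tool pointing down it reaches from about 0.35 to 0.9 m from the base axis. Payload 8.1 kg.
Tool frame: the origin (TCP) lies midway between the tips of the shut fingers; the grasp point (between the pads) lies 19 mm behind it (r.grasp_offset is the distance from the TCP to the grasp point, in m); z points along the fingers, y is the line along which they close (so a half turn about z gives the same grasp; the last joint's range is limited). The gripper opens to 85 mm and grips with 20 to 120 N. Pads are 22 mm wide; open, the fingers measure 114 mm over their backs; the gripper's body (76 mm by 85 mm) begins 54 mm behind the grasp point. The pads swing forward as they close: fully open they stand 13 mm farther back than shut.
Start: joints at [1.034, 0.434, 0.025, 1.573, -0.012, 1.134, -0.075], TCP at [0.263, -0.567, 0.209] pointing down, gripper open.
Joint ranges: [-2.62, 2.62], [-0.44, 2.09], [-1.27, 1.32], [0.08, 2.57], [-1.32, 4.46], [0.12, 2], [-2.74, 2.74]. Speed limits (rad/s): [2.22, 2.22, 3.01, 3.01, 3.14, 3.14, 3.14].

### API

Orientations are given as a unit quaternion [x, y, z, w].
In Python, from workcell import r gives the robot as it stands.
- The arm moves only by the tool play_rows, never from a script. Its argument "commands" is a list of rows, each a list of 3 entries, a list of its own where there are three numbers: the turn, a rotation vector about the world's x, y, z in degrees, then the shift along the world's x, y, z in m, then the finger opening in m, from 0 to 0.0854. In form: [[[ax, ay, az], [x, y, z], hand], ...]. A call has 1 to 20 rows; each row is the pose to reach, as a shift and turn from the pose commanded when the call began; what a row does not reach only later rows make up. A row lasts 1/12 s, in which the tool goes at most 41.7 mm and 7.16 degrees, less where a joint would pass 70% of its speed; a pose out of reach is approached as far as the arm can. A call with a gripper value outside its range is refused whole. The fingers move at their own pace and stop on an object; the grip force is fixed at half the most. Time passes only in rows, so rows that repeat a pose let the fingers close. It gives the time, the measured TCP pose, the force, the opening and the grip force at its end, in the units of the state.
- r.observe(): the state, without advancing time (a new reading comes with each control period).
- r.get_image(name): name is "side" or "top" or "wrist"; returns the picture (384x512x3 uint8, red, green, blue); there is no depth.
- r.camera_info(name): a dict with "fx", "fy", "cx", "cy" (pixels), "extrinsics" (4x4, takes a point from camera to world coordinates). Camera axes: x right, y up, looking along -z (the intrinsics and any distortion apply to the point x, -y, -z); pixel columns grow to the right and rows downward; lengths in m; the calibration is good to about 2 mm. The wrist camera is an equidistant fisheye: a pixel r from the principal point sees the ray r / f radians off the axis. A picture is of the moment at which its call begins: read the wrist's pose just before it. camera_info takes no time and is no camera call; for the wrist camera it gives the pose at the moment of the call.
- r.job_done(): hands the job in; it is judged then, once.
The state is a dict: "time_s": time; "joints": joint angles; "dq": joint speeds; "joint_torque": joint torques, N m; "tcp_pos": TCP position; "tcp_rot": TCP orientation; "force": force on the tool from outside, world axes, zero at the start; "moment": the same for the moment, N m; "opening": finger opening in m; "gripper_force": force on a finger pad.
Only numpy, scipy, OpenCV 4.12 (cv2) and the standard library are available. Lean on these libraries where they do the work, as an engineer would, in place of code of your own. Each camera call takes 0.05 s, during which the arm holds its last target. There are 200 camera calls.

## Working session

There is one attempt and no reset: what is moved stays moved. The work goes in short steps, Python scripts to look and compute and a tool call to move; the robot and the scene stay as the last step left them, time stands still between calls to the robot, and variables do not carry over. Pictures are saved under pics/ and viewed, at most 10 in all, crops included, and the job is handed in when it is done.

Besides the shell and the picture viewer there is one more tool, called after ">>>" by a JSON object that holds its "api" and its "payload". play_rows: Moves the arm, as the interface text tells. Its arguments: {"type":"object","properties":{"commands":{"type":"array","items":{"type":"array"}}},"required":["commands"]}

```bash
mkdir -p pics; python3 - <<'E'
from workcell import r
import cv2,numpy as np
s=r.observe();print({k:np.round(v,3).tolist() for k,v in s.items()},r.grasp_offset)
for n in ["side","top","wrist"]:
    c=r.camera_info(n);print(n,c['fx'],c['fy'],c['cx'],c['cy'],[k for k in c]);print(np.round(c['extrinsics'],3).tolist())
    cv2.imwrite(f"pics/{n}0.png",r.get_image(n)[:,:,::-1])
E
```

```text
{'time_s': 0.0, 'joints': [1.034, 0.435, 0.025, 1.574, -0.012, 1.134, -0.075], 'dq': [-0.001, -0.001, -0.0, -0.001, 0.0, -0.001, 0.0], 'joint_torque': [0.001, -67.046, 1.025, -31.621, 0.015, 0.012, 0.0], 'tcp_pos': [0.262, -0.567, 0.208], 'tcp_rot': [0.977, 0.215, -0.0, -0.001], 'force': [0.787, 0.597, -0.56], 'moment': [0.037, -0.027, -0.012], 'gripper_force': 0.0, 'opening': 0.086} 0.0187
side 442.67006561927496 442.67006561927496 257.985199117699 184.3991750694389 ['fx', 'fy', 'cx', 'cy', 'extrinsics']
[[0.976, 0.134, -0.173, 0.248], [-0.219, 0.56, -0.799, -1.474], [-0.01, 0.818, 0.576, 1.172], [0.0, 0.0, 0.0, 1.0]]
top 347.9381613031916 347.9381613031916 249.77081791040084 190.35484473779124 ['fx', 'fy', 'cx', 'cy', 'extrinsics']
[[-0.001, 0.981, -0.196, 0.356], [-1.0, -0.001, 0.004, 0.004], [0.003, 0.196, 0.981, 1.291], [0.0, 0.0, 0.0, 1.0]]
wrist 297.3186396354542 297.3186396354542 257.8864256583384 190.9903529478246 ['fx', 'fy', 'cx', 'cy', 'extrinsics']
[[0.42, 0.875, 0.242, 0.324], [-0.908, 0.405, 0.11, -0.538], [-0.002, -0.265, 0.964, 0.374], [0.0, 0.0, 0.0, 1.0]]
```

View pics/top0.png

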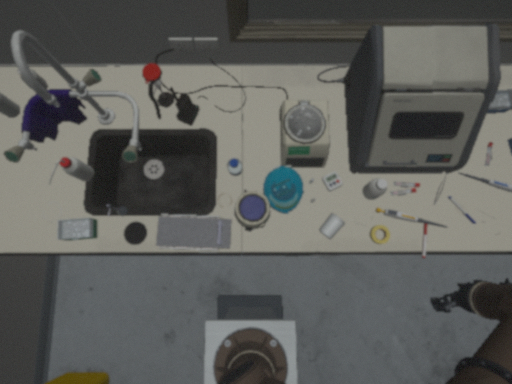

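View pics/side0.png

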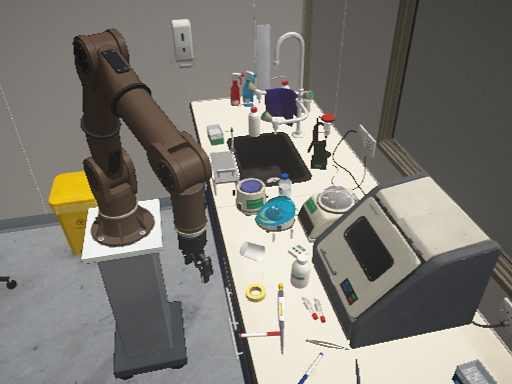

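View pics/wrist0.png

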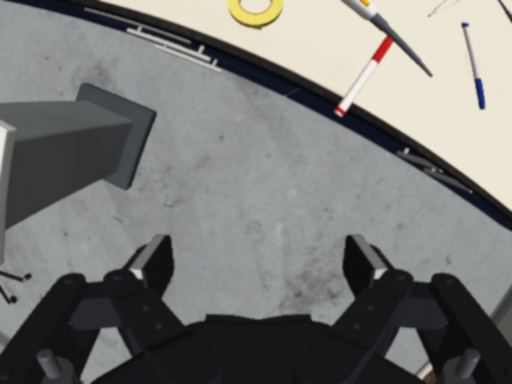

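```bash
python3 - <<'E'
import cv2,numpy as np
a=cv2.imread("pics/top0.png")
A=cv2.resize(a[190:260,100:260],None,fx=5,fy=5,interpolation=cv2.INTER_CUBIC)[:, :800]
B=cv2.resize(a[165:250,300:400],None,fx=3,fy=3,interpolation=cv2.INTER_CUBIC)
s=cv2.imread("pics/side0.png")
C=cv2.resize(s[120:220,195:310],None,fx=2.4,fy=2.4,interpolation=cv2.INTER_CUBIC)
out=np.zeros((600,800,3),np.uint8)
out[:350]=A
out[350:600,:300]=B[:250];out[355:355+240,320:320+276]=C[:240]
cv2.imwrite("pics/crop1.png",cv2.convertScaleAbs(out,alpha=1.5))
E
```

```text
(no output)
```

View pics/crop1.png

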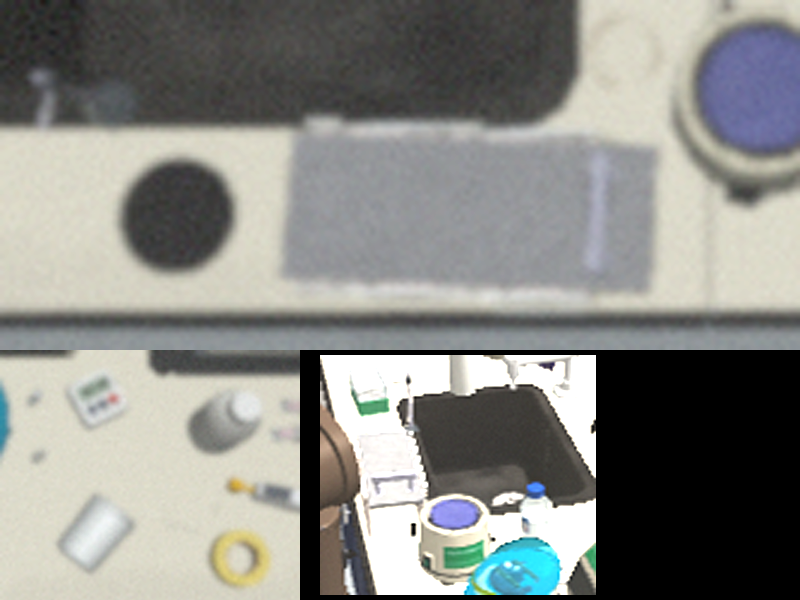

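```bash
cat > h.py <<'E'
from workcell import r
import cv2,numpy as np
def ray(n,uv,c=None):
    c=c or r.camera_info(n);u,v=uv
    x=(u-c['cx'])/c['fx'];y=(v-c['cy'])/c['fy']
    if n=="wrist":
        t=np.hypot(x,y);k=np.sin(t)/t if t>1e-9 else 1;d=np.array([x*k,-y*k,-np.cos(t)])
    else: d=np.array([x,-y,-1.])
    E=np.array(c['extrinsics']);return E[:3,3],E[:3,:3]@d
def pt(n,uv,z,c=None):
    o,d=ray(n,uv,c);return o+d*(z-o[2])/d[2]
def save(n,k):
    c=r.camera_info(n);im=r.get_image(n)[:,:,::-1].copy();cv2.imwrite(f"pics/{k}.png",im);return im,c
E
python3 - <<'E'
from h import *
a=cv2.imread("pics/top0.png").astype(int)
def C(x,y): return (100+(x-2)/5,190+(y-2)/5)
def D(x,y): return (300+(x-1)/3,165+(y-351)/3)
P=lambda *k:print(k[0],np.round(pt("top",k[1],k[2]),4))
g=a.sum(2)
m=(g[215:250,115:155]<250).astype(np.uint8);M=cv2.moments(m,True);P("mat",(115+M['m10']/M['m00'],215+M['m01']/M['m00']),.003);print(M['m00'])
P("bFL far",C(295,132),.105);P("bFL near",C(283,278),.105);P("bR far",C(656,148),.105);P("bR near",C(645,290),.105)
P("handle far",C(602,150),.144);P("handle near",C(592,273),.144)
P("tip",C(43,122),.125);P("post top?",C(40,75),.145);P("foot",C(110,100),.004)
for q in [(96,495),(133,522),(95,572),(58,540)]:P("bk",D(*q),.03)
P("tape",D(240,558),.019);P("timer",D(98,398),.017);P("big",D(243,408),.12)
P("riser rear lips",C(590,292),.104);P("pot",C(755,90),.1);P("blue cap",(235,160),.105)
P("edge",(300,252),0)
E
```

```text
mat [0.4555 0.4219 0.003 ]
387.0
bFL far [0.5043 0.3116 0.105 ]
bFL near [0.4055 0.3148 0.105 ]
bR far [0.4931 0.0645 0.105 ]
bR near [0.3972 0.071  0.105 ]
handle far [0.4873 0.0982 0.144 ]
handle near [0.4069 0.1035 0.144 ]
tip [0.5087 0.4763 0.125 ]
post top? [0.5376 0.4726 0.145 ]
foot [0.541  0.4768 0.004 ]
bk [ 0.5241 -0.2996  0.03  ]
bk [ 0.4911 -0.3429  0.03  ]
bk [ 0.4311 -0.294   0.03  ]
bk [ 0.4695 -0.2511  0.03  ]
tape [ 0.4484 -0.4735  0.019 ]
timer [ 0.6481 -0.311   0.017 ]
big [ 0.6126 -0.4518  0.12  ]
riser rear lips [0.396  0.1081 0.104 ]
pot [ 0.5338 -0.0033  0.1   ]
blue cap [0.7031 0.0516 0.105 ]
edge [ 0.3847 -0.1841  0.    ]
```

>>> {"api": "play_rows", "payload": {"commands": [[[0,0,0],[0.02,0.03,0.05],0.0854],[[0,0,7],[0.04,0.06,0.1],0.0854],[[0,0,14],[0.06,0.09,0.1],0.0854],[[0,0,21],[0.08,0.12,0.1],0.0854],[[0,0,28],[0.1,0.14,0.1],0.0854],[[0,0,35],[0.12,0.16,0.1],0.0854],[[0,0,42],[0.14,0.18,0.1],0.0854],[[0,0,49],[0.16,0.2,0.1],0.0854],[[0,0,56],[0.18,0.22,0.1],0.0854],[[0,0,63],[0.2,0.24,0.1],0.0854],[[0,0,70],[0.21,0.26,0.1],0.0854],[[0,0,77],[0.22,0.27,0.1],0.0854],[[0,0,84],[0.22,0.27,0.1],0.0854],[[0,0,91],[0.22,0.27,0.1],0.0854],[[0,0,98],[0.22,0.27,0.1],0.0854],[[0,0,105],[0.22,0.27,0.1],0.0854],[[0,0,112],[0.22,0.27,0.1],0.0854],[[0,0,115],[0.22,0.27,0.1],0.0854],[[0,0,115],[0.22,0.27,0.1],0.0854]]}}

```text
time_s: 1.73
tcp_pos: [0.4824, -0.2972, 0.3082]
tcp_rot: [0.342, 0.94, 0.0, -0.0]
force: [0.3, 0.2, -0.1]
opening: 0.0855
gripper_force: 0.0
```

```bash
python3 - <<'E'
from h import *
s=r.observe();print(s['time_s'],np.round(s['joints'],3),np.round(s['tcp_pos'],3),np.round(s['tcp_rot'],3))
im,c=save("wrist","w1");np.save("w1.npy",c['extrinsics']);print(np.round(c['extrinsics'],3).tolist())
E
```

```text
1.7333 [ 0.804  0.317 -0.468  1.531  0.145  1.329  1.194] [ 0.482 -0.297  0.308] [ 0.342  0.94   0.    -0.   ]
[[0.643, -0.739, -0.201, 0.432], [0.766, 0.621, 0.17, -0.253], [-0.001, -0.263, 0.965, 0.474], [0.0, 0.0, 0.0, 1.0]]
```

View pics/w1.png

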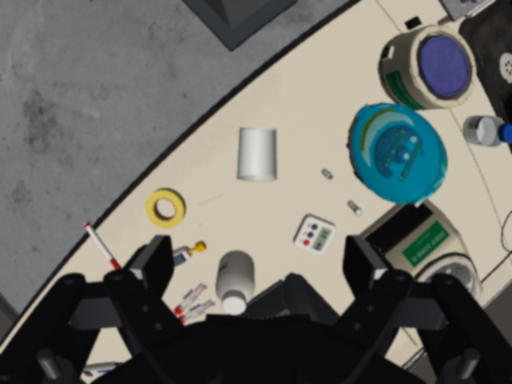

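```bash
python3 - <<'E'
from h import *
a=cv2.imread("pics/w1.png");c=r.camera_info("wrist")
sub=a[110:200,215:300].astype(int)
bg=sub[5:,2:12].mean((0,1));print(bg)
d=(sub[:,:,2]-sub[:,:,0]);m=(d<(bg[2]-bg[0])*0.5).astype(np.uint8)
n,l,st,ce=cv2.connectedComponentsWithStats(m);i=1+st[1:,4].argmax();print(st[i])
m=(l==i).astype(np.uint8);m=cv2.morphologyEx(m,cv2.MORPH_CLOSE,np.ones((5,5)))
for y in range(st[i][1],st[i][1]+st[i][3],6):
    x=np.flatnonzero(m[y]);print(y+110,x.min()+215,x.max()+215)
def P(u,v,z):return np.round(pt("wrist",(u,v),z,c),4)
y0,y1=st[i][1]+110,st[i][1]+st[i][3]+109
print(y0,y1)
cn=cv2.findContours(m,0,1)[0];cn=max(cn,key=len);q=cv2.approxPolyDP(cv2.convexHull(cn),5,True)[:,0]+[215,110];print(q.tolist())
for u,v in q: print(u,v,P(u,v,.03))
E
```

```text
[171.92352941 191.16235294 200.52235294]
[  22   18   40   53 1946]
128 241 268
134 240 275
140 240 275
146 239 275
152 239 275
158 239 275
164 238 275
170 238 275
176 237 276
128 180
[[275, 129], [276, 178], [238, 178], [240, 129]]
275 129 [ 0.4678 -0.2503  0.03  ]
276 178 [ 0.5264 -0.297   0.03  ]
238 178 [ 0.4888 -0.3414  0.03  ]
240 129 [ 0.4341 -0.29    0.03  ]
```

>>> {"api": "play_rows", "payload": {"commands": [[[4.3,5.1,0],[0.01,-0.01,-0.02],0.0854],[[8.6,10.2,0],[0.02,-0.02,-0.05],0.0854],[[12.9,15.3,0],[0.03,-0.03,-0.08],0.0854],[[17.2,20.4,0],[0.04,-0.035,-0.11],0.0854],[[21.4,25.5,0],[0.05,-0.043,-0.14],0.0854],[[25.7,30.6,0],[0.05,-0.043,-0.17],0.0854],[[25.7,30.6,0],[0.05,-0.043,-0.2],0.0854],[[25.7,30.6,0],[0.05,-0.043,-0.2],0.0854],[[25.7,30.6,0],[0.05,-0.043,-0.2],0.0854],[[25.7,30.6,0],[0.05,-0.043,-0.2],0.0854]]}}

```text
time_s: 2.62
tcp_pos: [0.5338, -0.3405, 0.1123]
tcp_rot: [0.323, 0.883, 0.116, -0.319]
force: [0.0, -1.5, 0.1]
opening: 0.0851
gripper_force: 0.0
```

```bash
python3 - <<'E'
from h import *
from scipy.spatial.transform import Rotation as R
s=r.observe();print(s['time_s'],np.round(s['joints'],3),np.round(s['tcp_pos'],4),np.round(R.from_quat(s['tcp_rot']).as_matrix(),3).tolist())
E
```

```text
2.6167 [ 0.678  1.053 -0.363  0.877  0.119  1.919  1.253] [ 0.5338 -0.3405  0.1123] [[-0.588, 0.645, -0.488], [0.497, 0.764, 0.411], [0.638, -0.001, -0.77]]
```

>>> {"api": "play_rows", "payload": {"commands": [[[0,0,0],[-0.01,0.009,-0.016],0.0854],[[0,0,0],[-0.02,0.017,-0.032],0.0854],[[0,0,0],[-0.03,0.025,-0.048],0.0854],[[0,0,0],[-0.04,0.034,-0.064],0.0854],[[0,0,0],[-0.05,0.042,-0.079],0.0854],[[0,0,0],[-0.06,0.05,-0.094],0.0854],[[0,0,0],[-0.06,0.05,-0.094],0.0854],[[0,0,0],[-0.06,0.05,-0.094],0.0854],[[0,0,0],[-0.06,0.05,-0.094],0.0854]]}}

```text
time_s: 3.37
tcp_pos: [0.4748, -0.2916, 0.0183]
tcp_rot: [0.323, 0.884, 0.116, -0.318]
force: [-0.4, 0.4, -0.3]
opening: 0.0855
gripper_force: 0.0
```

```bash
python3 - <<'E'
from h import *
s=r.observe();print(s['time_s'],np.round(s['joints'],3),np.round(s['tcp_pos'],4))
im,c=save("wrist","w2")
E
```

```text
3.3667 [ 0.72   1.018 -0.384  1.226  0.132  1.615  1.225] [ 0.4748 -0.2916  0.0183]
```

View pics/w2.png

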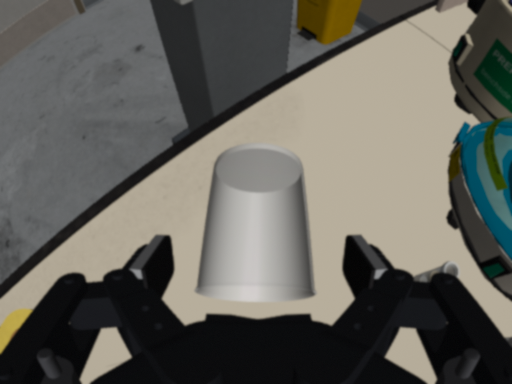

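>>> {"api": "play_rows", "payload": {"commands": [[[0,0,0],[0,0,0],0.07],[[0,0,0],[0,0,0],0.064],[[0,0,0],[0,0,0],0.06],[[0,0,0],[0,0,0],0.056],[[0,0,0],[0,0,0],0.053],[[0,0,0],[0,0,0],0.05],[[0,0,0],[0,0,0],0.05],[[0,0,0],[0,0,0],0.05],[[0,0,0],[0,0,0],0.05]]}}

```text
time_s: 4.17
tcp_pos: [0.4738, -0.2908, 0.0158]
tcp_rot: [0.323, 0.883, 0.117, -0.32]
force: [2.6, -2.8, 9.0]
opening: 0.0576
gripper_force: 62.2
```

>>> {"api": "play_rows", "payload": {"commands": [[[0,0,0],[0,0,0.02],0.05],[[0,0,0],[0,0,0.05],0.05],[[0,0,0],[0,0,0.08],0.05],[[-3,-3.6,0],[0,0,0.11],0.05],[[-6.4,-7.7,0],[0,0.02,0.14],0.05],[[-9.6,-11.5,0],[0,0.04,0.17],0.05],[[-12.9,-15.3,0],[0,0.06,0.2],0.05],[[-16,-19.1,0],[0,0.08,0.23],0.05],[[-19.3,-23,0],[0,0.1,0.26],0.05],[[-22.5,-26.8,0],[0,0.13,0.28],0.05],[[-25.7,-30.6,0],[0,0.16,0.28],0.05],[[-25.7,-30.6,0],[0,0.19,0.28],0.05],[[-25.7,-30.6,0],[0,0.22,0.28],0.05],[[-25.7,-30.6,0],[0,0.25,0.28],0.05],[[-25.7,-30.6,0],[0,0.28,0.28],0.05],[[-25.7,-30.6,0],[0,0.31,0.28],0.05],[[-25.7,-30.6,0],[0,0.34,0.28],0.05],[[-25.7,-30.6,0],[0,0.37,0.28],0.05],[[-25.7,-30.6,0],[0,0.37,0.28],0.05],[[-25.7,-30.6,0],[0,0.37,0.28],0.05]]}}

```text
time_s: 5.83
tcp_pos: [0.4723, 0.0818, 0.2947]
tcp_rot: [0.341, 0.94, 0.0, -0.0]
force: [0.0, -1.2, -0.5]
opening: 0.0577
gripper_force: 63.9
```

```bash
python3 - <<'E'
from h import *
s=r.observe();print(s['time_s'],np.round(s['joints'],3),np.round(s['tcp_pos'],4))
E
```

```text
5.8333 [ 0.302  0.2   -0.688  1.735  0.132  1.254  0.456] [0.4723 0.0818 0.2947]
```

>>> {"api": "play_rows", "payload": {"commands": [[[0,0,0],[0,0.03,0],0.05],[[0,0,0],[0,0.06,0],0.05],[[0,0,0],[0,0.09,0],0.05],[[0,0,0],[0,0.12,0],0.05],[[0,0,0],[0,0.15,0],0.05],[[0,0,0],[0,0.18,0],0.05],[[-3.2,-3.8,0],[0,0.21,0],0.05],[[-6.4,-7.7,0],[0,0.24,0],0.05],[[-9.6,-11.5,0],[0,0.27,0],0.05],[[-12.8,-15.3,0],[0,0.3,0],0.05],[[-16,-19.1,0],[0,0.33,0],0.05],[[-19.3,-23,0],[0,0.34,0],0.05],[[-22.5,-26.8,0],[0,0.34,0],0.05],[[-25.7,-30.6,0],[0,0.34,0],0.05],[[-29,-34.4,0],[0,0.34,0],0.05],[[-32.1,-38.3,0],[0,0.34,0],0.05],[[-32.1,-38.3,0],[0,0.34,0],0.05],[[-32.1,-38.3,0],[0,0.34,0],0.05]]}}

```text
time_s: 7.33
tcp_pos: [0.4726, 0.4197, 0.2933]
tcp_rot: [0.31, 0.852, -0.145, 0.396]
force: [0.5, -0.0, 0.4]
opening: 0.0575
gripper_force: 64.0
```

```bash
python3 - <<'E'
from h import *
from scipy.spatial.transform import Rotation as R
s=r.observe();print(s['time_s'],np.round(s['joints'],3),np.round(s['tcp_pos'],4),np.round(R.from_quat(s['tcp_rot']).as_matrix(),3).tolist())
a,_=save("top","t3");b,_=save("side","s3");w,_=save("wrist","w3")
A=cv2.resize(a[150:270,60:260],None,fx=2,fy=2);B=cv2.resize(b[100:240,150:350],None,fx=2,fy=2)
o=np.zeros((600,800,3),np.uint8);o[:240,:400]=A;o[:280,400:]=B;o[290:290+288,:384]=cv2.resize(w,(384,288));cv2.imwrite("pics/v3.png",o)
E
```

```text
7.3333 [-0.928  0.596 -0.543  1.515  0.981  1.719 -0.772] [0.4726 0.4197 0.2933] [[-0.493, 0.643, 0.585], [0.414, 0.766, -0.493], [-0.765, -0.001, -0.644]]
```

View pics/v3.png

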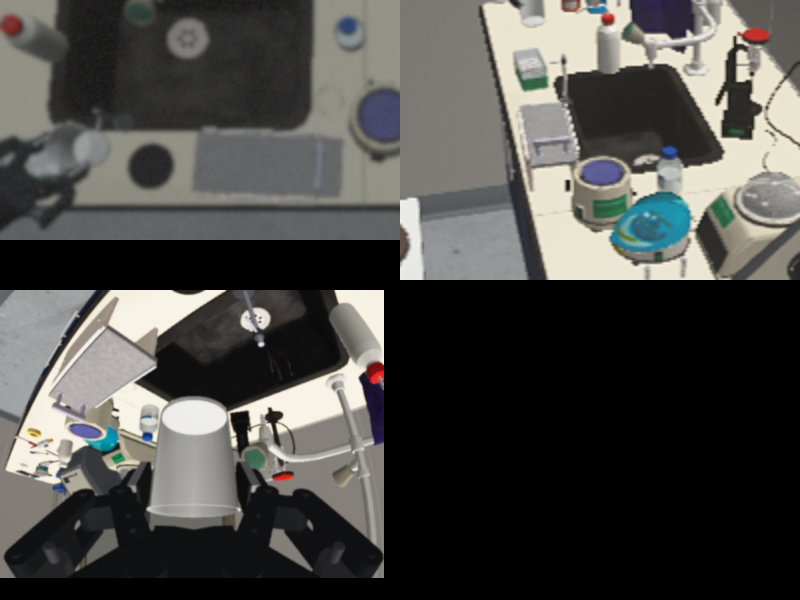

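```bash
python3 - <<'E'
from h import *
print(pt("top",(105.5,224),.338))
# side-view post/pointer check and top foot; mat via wrist? project predicted centre into top
c=r.camera_info("top");E=np.linalg.inv(np.array(c['extrinsics']))
for p in [(.462,.429,.338),(.462,.429,.262)]:
    q=E@np.r_[p,1];print(c['cx']+c['fx']*q[0]/-q[2],c['cy']-c['fy']*q[1]/-q[2])
E
```

```text
[0.4533531  0.39516469 0.338     ]
93.38621319242816 220.85816369830826
104.63813616461067 223.69507143205036
```

>>> {"api": "play_rows", "payload": {"commands": [[[1,1.2,0],[-0.003,-0.003,-0.02],0.05],[[1.9,2.3,0],[-0.006,-0.007,-0.05],0.05],[[1.9,2.3,0],[-0.006,-0.007,-0.08],0.05],[[1.9,2.3,0],[-0.006,-0.007,-0.11],0.05],[[1.9,2.3,0],[-0.006,-0.007,-0.14],0.05],[[1.9,2.3,0],[-0.006,-0.007,-0.17],0.05],[[1.9,2.3,0],[-0.006,-0.007,-0.195],0.05],[[1.9,2.3,0],[-0.006,-0.007,-0.215],0.05],[[1.9,2.3,0],[-0.006,-0.007,-0.23],0.05],[[1.9,2.3,0],[-0.006,-0.007,-0.238],0.05],[[1.9,2.3,0],[-0.006,-0.007,-0.245],0.05],[[1.9,2.3,0],[-0.006,-0.007,-0.25],0.05],[[1.9,2.3,0],[-0.006,-0.007,-0.25],0.05],[[1.9,2.3,0],[-0.006,-0.007,-0.25],0.05],[[1.9,2.3,0],[-0.006,-0.007,-0.25],0.05]]}}

```text
time_s: 8.73
tcp_pos: [0.4668, 0.4134, 0.0454]
tcp_rot: [0.315, 0.861, -0.135, 0.375]
force: [-0.2, 0.3, -0.7]
opening: 0.0575
gripper_force: 64.0
```

```bash
python3 - <<'E'
from h import *
s=r.observe();print(s['time_s'],np.round(s['joints'],3),np.round(s['tcp_pos'],4),np.round(s['force'],1))
a,_=save("top","t4");w,_=save("wrist","w4")
A=cv2.resize(a[180:270,80:200],None,fx=4,fy=4,interpolation=2)
o=np.zeros((600,800,3),np.uint8);o[:360,:480]=A;o[360:,480:]=cv2.resize(w,(320,240));cv2.imwrite("pics/v4.png",o)
E
```

```text
8.7333 [-0.935  0.861 -0.503  1.705  1.083  1.431 -1.121] [0.4668 0.4134 0.0454] [-0.2  0.3 -0.7]
```

View pics/v4.png

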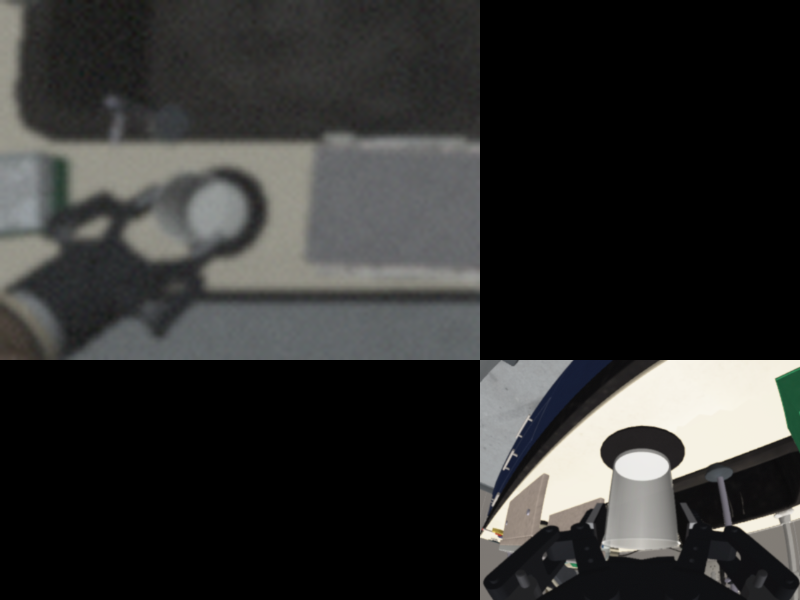

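>>> {"api": "play_rows", "payload": {"commands": [[[0,0,0],[0,0,-0.004],0.05],[[0,0,0],[0,0,-0.007],0.05],[[0,0,0],[0,0,-0.009],0.05],[[0,0,0],[0,0,-0.009],0.05],[[0,0,0],[0,0,-0.009],0.05]]}}

```text
time_s: 9.25
tcp_pos: [0.4667, 0.4128, 0.0355]
tcp_rot: [0.315, 0.861, -0.136, 0.375]
force: [0.0, 0.3, 2.1]
opening: 0.0575
gripper_force: 63.9
```

>>> {"api": "play_rows", "payload": {"commands": [[[0,0,0],[0,0,0],0.056],[[0,0,0],[0,0,0],0.06],[[0,0,0],[0,0,0],0.064],[[0,0,0],[0,0,0],0.068],[[0,0,0],[0,0,0],0.072],[[0,0,0],[0,0,0],0.08],[[0,0,0],[0,0,0],0.0854],[[0,0,0],[0,0,0],0.0854],[[0,0,0],[0,0,0],0.0854]]}}

```text
time_s: 10.0
tcp_pos: [0.4667, 0.4129, 0.0355]
tcp_rot: [0.315, 0.861, -0.136, 0.375]
force: [0.2, 0.1, 0.1]
opening: 0.0856
gripper_force: 0.0
```

```bash
python3 - <<'E'
from h import *
s=r.observe();print(s['time_s'],np.round(s['tcp_pos'],4),np.round(s['force'],1),s['opening'])
a,_=save("top","t5");w,_=save("wrist","w5")
A=cv2.resize(a[180:270,80:200],None,fx=3,fy=3,interpolation=2)
o=np.zeros((560,700,3),np.uint8);o[:270,:360]=A;o[260:,300:]=cv2.resize(w,(400,300));cv2.imwrite("pics/v5.png",o)
E
```

```text
10.0 [0.4667 0.4129 0.0355] [0.2 0.1 0.1] 0.085566125802029
```

View pics/v5.png

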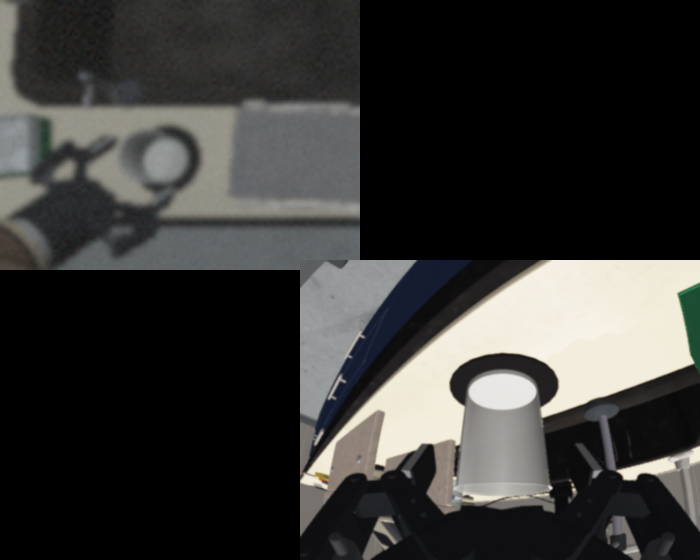

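>>> {"api": "play_rows", "payload": {"commands": [[[0,0,0],[-0.006,0.005,0.007],0.0854],[[0,0,0],[-0.017,0.014,0.02],0.0854],[[0,0,0],[-0.028,0.024,0.034],0.0854],[[0,0,0],[-0.039,0.033,0.048],0.0854],[[0,0,0],[-0.05,0.042,0.061],0.0854],[[0,0,0],[-0.061,0.052,0.075],0.0854],[[0,0,0],[-0.067,0.056,0.1],0.0854],[[0,0,0],[-0.067,0.056,0.13],0.0854],[[4.5,5.4,0],[-0.067,0.056,0.16],0.0854],[[9,10.7,0],[-0.067,0.05,0.19],0.0854],[[13.5,16,0],[-0.067,0.03,0.22],0.0854],[[18,21.4,0],[-0.067,0.0,0.25],0.0854],[[22.5,26.8,0],[-0.067,-0.03,0.28],0.0854],[[27,32,0],[-0.067,-0.06,0.28],0.0854],[[30.2,36,0],[-0.067,-0.1,0.28],0.0854],[[30.2,36,0],[-0.067,-0.14,0.28],0.0854],[[30.2,36,0],[-0.067,-0.17,0.28],0.0854],[[30.2,36,0],[-0.067,-0.17,0.28],0.0854],[[30.2,36,0],[-0.067,-0.17,0.28],0.0854]]}}

```text
time_s: 11.68
tcp_pos: [0.4004, 0.2382, 0.316]
tcp_rot: [0.346, 0.938, -0.001, 0.001]
force: [-0.6, 0.1, -0.4]
opening: 0.0855
gripper_force: 0.0
```

```bash
python3 - <<'E'
from h import *
from scipy.spatial.transform import Rotation as R
s=r.observe();print(s['time_s'],np.round(s['joints'],3),np.round(s['tcp_pos'],4),np.round(R.from_quat(s['tcp_rot']).as_matrix(),3).tolist())
a,c=save("wrist","w6");print(np.round(c['extrinsics'],4).tolist())
cv2.imwrite("pics/v6.png",cv2.resize(a,(768,576),interpolation=2))
E
```

```text
11.6833 [ 0.055  0.182 -0.818  1.717  0.14   1.303  0.071] [0.4004 0.2382 0.316 ] [[-0.76, 0.65, 0.001], [0.65, 0.76, -0.003], [-0.002, -0.001, -1.0]]
[[0.6502, -0.7328, -0.2007, 0.35], [0.7598, 0.6264, 0.1744, 0.2831], [-0.0021, -0.2659, 0.964, 0.4818], [0.0, 0.0, 0.0, 1.0]]
```

View pics/v6.png

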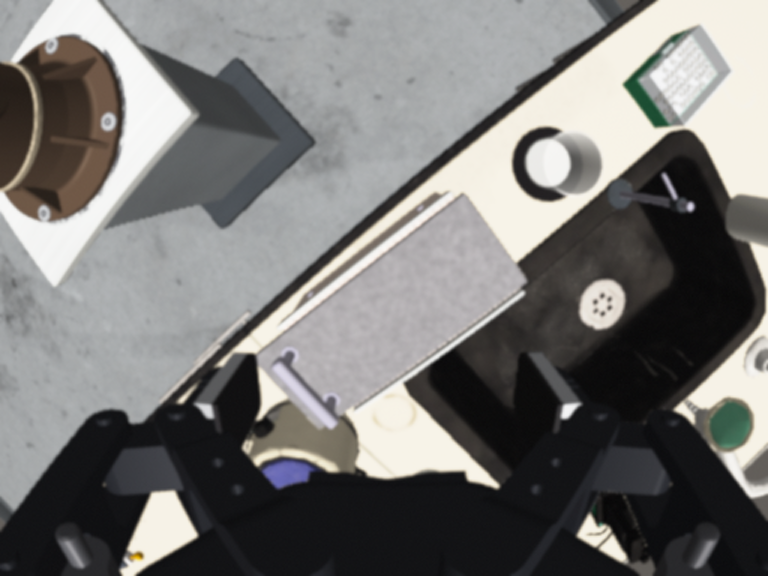

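```bash
python3 - <<'E'
from h import *
c=r.camera_info("wrist")
P=lambda n,u,v,z:print(n,np.round(pt("wrist",((u+.5)/1.5-.5,(v+.5)/1.5-.5),z,c),4))
P("front near",462,196,.105);P("front far",525,280,.105);P("rear near",258,354,.105)
P("rear far",350,408,.105)
P("bar near",278,364,.144);P("bar far",332,424,.144)
P("tip",666,176,.125);P("ptr base",689,206,.125);P("foot",620,193,.004)
P("mat L",513,163,.003);P("bot",548,162,.005)
a=cv2.imread("pics/w6.png")[75:140,335:415].astype(int)
m=(a.sum(2)<150).astype(np.uint8);n,l,st,ce=cv2.connectedComponentsWithStats(m);i=1+st[1:,4].argmax()
cn=max(cv2.findContours((l==i).astype(np.uint8),0,1)[0],key=len);(x,y),ra=cv2.minEnclosingCircle(cn);print(x+335,y+75,ra,np.round(pt("wrist",(x+335,y+75),.003,c),4))
E
```

```text
front near [0.4085 0.3183 0.105 ]
front far [0.5039 0.3169 0.105 ]
rear near [0.3991 0.0817 0.105 ]
rear far [0.4981 0.111  0.105 ]
bar near [0.4117 0.11   0.144 ]
bar far [0.485 0.105 0.144]
tip [0.5087 0.4825 0.125 ]
ptr base [0.5481 0.4895 0.125 ]
foot [0.5391 0.4813 0.004 ]
mat L [0.4318 0.3947 0.003 ]
bot [0.4553 0.4277 0.005 ]
364.0 109.0 23.537303924560547 [0.456  0.4253 0.003 ]
```

>>> {"api": "play_rows", "payload": {"commands": [[[0,0,6],[0.01,-0.03,0],0.0854],[[0,0,12],[0.02,-0.06,0],0.0854],[[0,0,18],[0.03,-0.09,0],0.0854],[[0,0,25],[0.04,-0.12,-0.02],0.0854],[[0,0,32],[0.048,-0.135,-0.05],0.0854],[[0,0,38],[0.048,-0.135,-0.08],0.0854],[[0,0,38],[0.048,-0.135,-0.08],0.0854],[[0,0,38],[0.048,-0.135,-0.08],0.0854]]}}

```text
time_s: 12.4
tcp_pos: [0.4466, 0.1096, 0.2353]
tcp_rot: [0.019, 1.0, 0.0, -0.001]
force: [0.7, 0.1, 0.7]
opening: 0.0858
gripper_force: 0.0
```

```bash
python3 - <<'E'
from h import *
from scipy.spatial.transform import Rotation as R
s=r.observe();print(s['time_s'],np.round(s['joints'],3),np.round(s['tcp_pos'],4),np.round(R.from_quat(s['tcp_rot']).as_matrix(),3).tolist())
a,c=save("wrist","w7")
cv2.imwrite("pics/v7.png",cv2.resize(a,(768,576),interpolation=2))
E
```

```text
12.4 [ 0.335  0.239 -0.817  1.865  0.191  1.12   0.981] [0.4466 0.1096 0.2353] [[-0.999, 0.038, -0.003], [0.038, 0.999, 0.001], [0.003, 0.001, -1.0]]
```

View pics/v7.png

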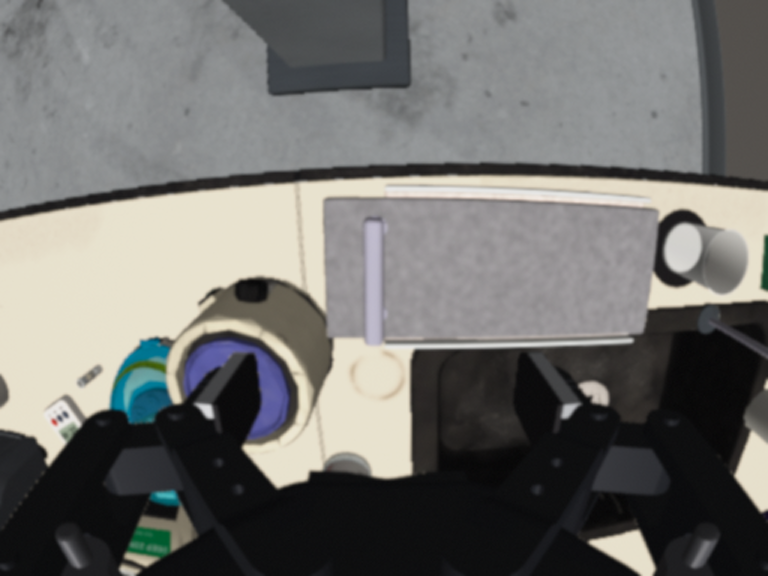

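```bash
python3 - <<'E'
from h import *
c=r.camera_info("wrist")
P=lambda n,u,v,z:print(n,np.round(pt("wrist",((u+.5)/1.5-.5,(v+.5)/1.5-.5),z,c),4))
P("bar near",374,219,.144);P("bar far",374,344,.144)
P("rear near",325,198,.105);P("rear far",329,336,.105);P("front near",657,211,.105);P("front far",644,335,.105)
E
```

```text
bar near [0.4107 0.1052 0.144 ]
bar far [0.4887 0.1016 0.144 ]
rear near [0.3994 0.0717 0.105 ]
rear far [0.4976 0.0676 0.105 ]
front near [0.4108 0.3181 0.105 ]
front far [0.5111 0.3176 0.105 ]
```

>>> {"api": "play_rows", "payload": {"commands": [[[0,0,0],[0.002,-0.004,-0.03],0.0854],[[0,0,0],[0.003,-0.006,-0.06],0.0854],[[0,0,0],[0.003,-0.006,-0.085],0.0854],[[0,0,0],[0.003,-0.006,-0.105],0.0854],[[0,0,0],[0.003,-0.006,-0.116],0.0854],[[0,0,0],[0.003,-0.006,-0.116],0.07],[[0,0,0],[0.003,-0.006,-0.116],0.06],[[0,0,0],[0.003,-0.006,-0.116],0.05],[[0,0,0],[0.003,-0.006,-0.116],0.04],[[0,0,0],[0.003,-0.006,-0.116],0.03],[[0,0,0],[0.003,-0.006,-0.116],0.02],[[0,0,0],[0.003,-0.006,-0.116],0.01],[[0,0,0],[0.003,-0.006,-0.116],0.0],[[0,0,0],[0.003,-0.006,-0.116],0.0],[[0,0,0],[0.003,-0.006,-0.116],0.0],[[0,0,0],[0.003,-0.006,-0.116],0.0]]}}

```text
time_s: 13.78
tcp_pos: [0.451, 0.1018, 0.1202]
tcp_rot: [0.019, 1.0, -0.0, 0.0]
force: [-1.6, -0.9, 7.7]
opening: 0.0073
gripper_force: 58.8
```

```bash
python3 - <<'E'
from h import *
s=r.observe();print(s['time_s'],np.round(s['joints'],3),np.round(s['tcp_pos'],4),np.round(s['force'],1),np.round(s['moment'],2),s['opening'],s['gripper_force'])
E
```

```text
13.7833 [ 0.262  0.38  -0.754  2.021  0.341  0.866  0.851] [0.451  0.1018 0.1202] [-1.6 -0.9  7.7] [-0.22  0.34 -0.02] 0.007286261838607012 58.83807420730591
```

>>> {"api": "play_rows", "payload": {"commands": [[[0,0,0],[0.0,0.003,0],0.0],[[0,0,0],[0.0003,0.008,0],0.0],[[0,0,0],[0.0007,0.015,0],0.0],[[0,0,0],[0.001,0.022,0],0.0],[[0,0,0],[0.0013,0.03,0],0.0],[[0,0,0],[0.0017,0.038,0],0.0],[[0,0,0],[0.002,0.046,0],0.0],[[0,0,0],[0.0024,0.054,0],0.0],[[0,0,0],[0.0026,0.06,0],0.0],[[0,0,0],[0.0026,0.06,0],0.0],[[0,0,0],[0.0026,0.06,0],0.0]]}}

```text
time_s: 14.7
tcp_pos: [0.454, 0.1614, 0.1202]
tcp_rot: [0.019, 1.0, -0.0, 0.001]
force: [1.2, -3.4, 7.4]
opening: 0.0077
gripper_force: 58.9
```

```bash
python3 - <<'E'
from h import *
s=r.observe();print(s['time_s'],np.round(s['joints'],3),np.round(s['tcp_pos'],4),np.round(s['force'],1),np.round(s['moment'],2),s['opening'],s['gripper_force'])
c=r.camera_info("wrist")
T=np.eye(4)
# riser lips from w7 (camera pose then = now shifted): check with top0 instead
for n,u,v in [("near lip",302,292),("near lip",560,293),("far lip",300,120),("far lip",480,122),("far lip",590,136)]:
    print(n,np.round(pt("top",(100+(u-2)/5,190+(v-2)/5),.104),4))
# board front edge rough: column profile in top image
a,_=save("top","t8");g=a.astype(int).sum(2)
for row in (224,230,236): print(g[row,118:165].tolist())
E
```

```text
14.7 [ 0.13   0.411 -0.751  1.978  0.361  0.887  0.721] [0.454  0.1614 0.1202] [ 1.2 -3.4  7.4] [-0.73  0.02 -0.  ] 0.007737139833667336 58.93167436122894
near lip [0.3962 0.3018 0.104 ]
near lip [0.3954 0.1282 0.104 ]
far lip [0.5127 0.3089 0.104 ]
far lip [0.5112 0.1854 0.104 ]
far lip [0.5015 0.1098 0.104 ]
[441, 443, 437, 439, 417, 397, 359, 340, 302, 291, 284, 272, 256, 271, 259, 255, 225, 185, 156, 151, 141, 187, 261, 307, 315, 317, 321, 308, 317, 325, 311, 310, 273, 239, 192, 188, 186, 194, 177, 185, 189, 174, 186, 182, 175, 172, 162]
[431, 395, 343, 294, 280, 251, 247, 225, 214, 240, 307, 385, 434, 451, 456, 465, 459, 452, 453, 437, 414, 378, 341, 319, 306, 313, 315, 314, 324, 321, 317, 316, 318, 307, 319, 314, 290, 255, 222, 192, 177, 188, 176, 185, 184, 186, 188]
[437, 428, 410, 376, 352, 340, 317, 300, 291, 314, 380, 427, 446, 459, 462, 454, 455, 443, 430, 411, 385, 345, 320, 311, 313, 314, 314, 317, 316, 321, 315, 314, 322, 313, 324, 316, 321, 309, 309, 306, 313, 307, 290, 246, 226, 205, 192]
```

>>> {"api": "play_rows", "payload": {"commands": [[[0,0,0],[0.0,0.003,0],0.0],[[0,0,0],[0.0003,0.008,0],0.0],[[0,0,0],[0.0007,0.015,0],0.0],[[0,0,0],[0.001,0.022,0],0.0],[[0,0,0],[0.0013,0.03,0],0.0],[[0,0,0],[0.0017,0.038,0],0.0],[[0,0,0],[0.002,0.046,0],0.0],[[0,0,0],[0.0024,0.054,0],0.0],[[0,0,0],[0.0028,0.062,0],0.0],[[0,0,0],[0.003,0.07,0],0.0],[[0,0,0],[0.0034,0.078,0],0.0],[[0,0,0],[0.0038,0.086,0],0.0],[[0,0,0],[0.004,0.09,0],0.0],[[0,0,0],[0.004,0.09,0],0.0],[[0,0,0],[0.004,0.09,0],0.0]]}}

```text
time_s: 16.0
tcp_pos: [0.4581, 0.2506, 0.1202]
tcp_rot: [0.019, 1.0, -0.001, 0.001]
force: [0.5, -6.1, 10.0]
opening: 0.0074
gripper_force: 59.9
```

```bash
python3 - <<'E'
from h import *
s=r.observe();print(s['time_s'],np.round(s['joints'],3),np.round(s['tcp_pos'],4),np.round(s['force'],1),np.round(s['moment'],2),s['opening'],s['gripper_force'])
a,_=save("top","t9");w,c=save("wrist","w9");np.save("w9.npy",c['extrinsics'])
g=a.astype(int).sum(2)
for row in (222,226,230,236): print(row,g[row,98:130].tolist())
print("tip area rows 203-218, cols 100-118");print(g[203:219,102:116])
gw=w.astype(int).sum(2)
E
```

```text
16.0 [-0.059  0.471 -0.736  1.886  0.392  0.933  0.553] [0.4581 0.2506 0.1202] [ 0.5 -6.1 10. ] [-1.25  0.02  0.02] 0.007422707485374041 59.85790466889739
222 [404, 434, 446, 449, 442, 447, 451, 441, 421, 375, 296, 232, 198, 178, 183, 173, 194, 192, 173, 192, 188, 179, 172, 161, 155, 166, 186, 191, 181, 173, 172, 174]
226 [410, 435, 445, 444, 441, 439, 446, 448, 450, 444, 444, 420, 368, 286, 214, 195, 195, 199, 189, 191, 186, 185, 186, 183, 180, 187, 168, 172, 176, 175, 174, 172]
230 [408, 442, 443, 451, 445, 446, 447, 441, 443, 441, 441, 443, 439, 438, 416, 363, 293, 239, 212, 186, 184, 194, 187, 183, 189, 183, 188, 190, 200, 186, 197, 190]
236 [404, 435, 446, 434, 438, 435, 435, 443, 442, 446, 448, 446, 444, 431, 389, 343, 315, 316, 316, 318, 317, 315, 309, 297, 264, 249, 217, 207, 200, 204, 195, 201]
tip area rows 203-218, cols 100-118
[[107  99 106  94 140 142 143 121 114 101  88  84  83  97]
 [115 106 100 128 181 216 204 176 147 119 108 101  99  90]
 [ 75  98 109 127 204 251 249 212 165 150 117  97 103 102]
 [114 101 110 122 189 224 226 207 170 143 132 126 121 119]
 [112 115 114 105 136 165 185 193 166 139 129 146 159 145]
 [135 132 124 130 133 149 180 214 193 156 151 144 150 163]
 [138 140 128 136 133 150 205 251 231 168 156 146 153 155]
 [127 142 131 145 148 148 212 260 240 175 150 136 140 152]
 [130 138 132 142 141 177 251 268 239 171 140 139 147 164]
 [127 117 142 139 149 212 280 289 230 159 136 144 152 181]
 [134 132 134 142 158 222 297 289 219 155 151 154 163 163]
 [176 179 183 184 191 255 305 287 210 164 166 175 170 170]
 [293 286 291 295 295 321 338 295 209 163 160 170 168 181]
 [400 401 400 397 402 399 373 312 222 173 172 166 159 167]
 [440 435 441 442 438 417 386 302 225 179 184 180 168 157]
 [444 448 447 441 434 400 336 263 200 181 185 185 182 168]]
```

```bash
cat >> h.py <<'E'
def projw(p,c):
    E=np.linalg.inv(np.array(c['extrinsics']));q=(E@np.r_[p,1])[:3];d=np.array([q[0],-q[1],-q[2]])
    n=np.hypot(d[0],d[1]);t=np.arctan2(n,d[2]);return np.array([c['cx']+c['fx']*t*d[0]/n,c['cy']+c['fy']*t*d[1]/n])
E
python3 - <<'E'
from h import *
np.set_printoptions(linewidth=250)
c=r.camera_info("wrist");s=r.observe()
# riser lips from w7
c7=dict(c);E=np.array(c['extrinsics']).copy();E[:3,3]+=np.array([.4466,.1096,.2353])-s['tcp_pos'];c7['extrinsics']=E
for n,u,v in [("near",388,190),("near",648,200),("far",415,347),("far",632,341)]:print(n,np.round(pt("wrist",((u+.5)/1.5-.5,(v+.5)/1.5-.5),.104,c7),4))
T=lambda u,v:np.round(pt("top",(u,v),.105),4)
print("top front near",T(112.6,236),"tip",np.round(pt("top",(108.6,214.5),.126),4))
for n,p in [("fn",(.417,.467,.105)),("fm",(.465,.465,.105)),("ff",(.512,.463,.105)),("tip",(.509,.479,.125)),("base",(.54,.478,.125))]:print(n,projw(p,c).round(1))
g=cv2.imread("pics/w9.png").astype(int).sum(2)
u,v=projw((.465,.465,.105),c).astype(int);print("mid row",v,"cols",u-14);print(g[v-2:v+3:2,u-14:u+16])
u,v=projw((.509,.479,.125),c).astype(int);print("tip",u-14,v-14);print(g[v-14:v+15,u-14:u+15])
E
```

```text
near [0.3953 0.113  0.104 ]
near [0.402  0.3073 0.104 ]
far [0.5075 0.1282 0.104 ]
far [0.5144 0.3046 0.104 ]
top front near [0.4365 0.4637 0.105 ] tip [0.5069 0.4744 0.126 ]
fn [516.7 152.9]
fm [507.4 208.4]
ff [494.7 257.9]
tip [519.9 261.9]
base [509.3 291.8]
mid row 208 cols 493
[[443 446 441 428 416 409 411 410 410 411 418 428 437 435 411 336 217 137 118]
 [447 443 435 428 422 420 420 419 413 416 422 428 429 425 382 280 171 125 119]
 [443 437 433 434 434 434 431 425 422 423 422 419 413 398 341 228 139 119 120]]
tip 505 247
[[ 91  93  96  93  96 102 102]
 [ 90  92  93  94  96 100  98]
 [ 91  92  92  95  97 100  98]
 [ 88  90  96  95  96  99 100]
 [ 84  90  92  94  99  98 100]
 [ 85  91  92  95  93  96  97]
 [ 85  89  94  93  92  95  94]
 [ 88  87  89  92  91  89  93]
 [ 86  86  89  90  91  89  95]
 [ 85  88  87  88  90  89  92]
 [ 86  85  87  87  87  90  88]
 [ 85  87  87  90  87  88  89]
 [ 82  87  86  89  87  87  89]
 [ 82  85  85  87  87  87  87]
 [ 84  83  84  85  89  87  85]
 [ 84  85  87  84  87  98 113]
 [ 85  87  85  88  94 142 211]
 [ 89  87  87  90 112 230 368]
 [ 92  90  88  90 137 312 494]
 [ 92  89  87  99 181 377 554]
 [ 92  88  88 119 258 456 586]
 [ 92  84  89 141 325 524 612]
 [ 87  84  97 177 377 557 623]
 [ 87  87 113 238 439 581 628]
 [ 87  88 132 298 497 601 629]
 [ 85  90 148 341 539 618 632]
 [ 85 102 192 387 562 624 634]
 [ 88 122 265 465 588 628 633]
 [ 93 148 334 528 613 632 634]]
```

```bash
python3 - <<'E'
from h import *
np.set_printoptions(linewidth=250)
A=np.mean([r.get_image("top").astype(float).sum(2) for _ in range(12)],0);np.save("tavg.npy",A)
print("top rows 203-218 cols 100-116");print(A[203:219,100:117].round().astype(int))
print("front rows 226-246 cols 104-122");print(A[226:246,104:122].round().astype(int))
g=cv2.imread("pics/w6.png").astype(int).sum(2)
print("w6 rows 110-142 cols 436-466");print(g[110:142:1,436:466])
E
```

```text
top rows 203-218 cols 100-116
[[101  95  98 100  98 108 127 144 143 126 113  97  94  93  87  95 108]
 [ 97 103  95 102 102 125 182 217 209 177 148 119 101  97  97  97 102]
 [105  99 101  99 110 143 210 256 247 210 167 140 115 106  98  94 101]
 [108 108 100 107 110 130 180 224 223 198 168 145 132 128 129 111 113]
 [116 115 112 117 116 122 138 167 183 189 172 142 138 149 150 143 139]
 [126 123 126 125 129 129 133 150 183 218 201 157 147 153 153 156 159]
 [138 132 134 133 133 132 136 146 204 252 231 174 148 144 153 157 162]
 [131 134 132 131 136 137 137 155 215 261 238 177 147 142 144 158 167]
 [130 127 128 133 131 135 139 177 243 269 234 177 142 140 152 175 183]
 [124 128 128 127 134 128 147 209 282 288 233 171 144 143 162 184 190]
 [132 134 135 137 130 135 152 226 299 293 226 168 155 157 163 176 182]
 [180 181 177 178 181 180 194 252 310 284 210 164 166 171 167 168 176]
 [293 293 294 292 291 291 297 321 338 291 211 171 169 169 163 167 176]
 [399 399 399 397 400 397 397 398 378 308 224 179 173 167 164 161 168]
 [440 440 438 437 440 441 437 423 381 303 222 181 178 177 172 164 161]
 [448
[... 4865 characters left out ...]
190 139  92  77  80 117 178 216 222 219 219 229 287 428 567 611 548 366 160  56  42]
 [ 58  66  82  91  94 112 139 165 181 177 134  95  83  83 114 172 216 224 218 215 229 321 487 614 647 591 416 199  67  40]
 [ 38  39  39  45  48  57  75  96 109 115  98  85  86  91 113 163 215 237 238 237 245 332 502 621 646 579 399 183  64  39]
 [ 34  33  35  36  35  38  43  46  49  52  55  74  86  91 105 146 200 240 252 253 256 305 446 569 593 502 314 132  50  36]
 [ 34  36  34  34  37  36  39  40  39  36  41  55  69  78  88 115 165 209 227 231 226 229 311 423 446 346 187  73  41  36]
 [ 35  31  36  34  32  37  36  38  39  37  37  37  47  52  55  71 104 141 155 156 151 127 153 218 233 166  80  38  35  37]]
```

```bash
python3 - <<'E'
from h import *
np.set_printoptions(linewidth=250)
A=np.mean([cv2.imread(f"pics/{k}.png").astype(float).sum(2) for k in ("top0","t8","t4","t5")],0)
print(A[205:219,102:116].round().astype(int))
d=np.array([.037,.9993]);al=lambda p:round(float(p[:2]@d),4)
for row in range(207,216):
    w=A[row,105:114];b=np.linspace((A[row,104]+A[row,103])/2,(A[row,113]+A[row,114])/2,9);w=np.clip(w-b-10,0,None);u=(w*np.arange(105,114)).sum()/w.sum()
    p=pt("top",(u,row),.126);print(row,u.round(2),p.round(4),al(p))
T=np.load("tavg.npy")
for row in range(234,243):
    l=T[row];k=[i for i in range(106,118) if l[i]>377>=l[i+1]][0];u=k+(l[k]-377)/(l[k]-l[k+1]);p=pt("top",(u,row),.105);print("front",row,round(u,2),p.round(4),al(p))
c=r.camera_info("wrist");c['extrinsics']=np.array([[0.6502,-0.7328,-0.2007,0.35],[0.7598,0.6264,0.1744,0.2831],[-0.0021,-0.2659,0.964,0.4818],[0,0,0,1]])
for uv in [(442.4,114.8),(443.7,118),(446.3,124),(448.9,130)]:p=pt("wrist",uv,.126,c);print("w6 ptr",p.round(4),al(p))
g=cv2.imread("pics/w6.png").astype(np.float32).sum(2)
from scipy.ndimage import map_coordinates as mc
P0=np.array([307.8,130.5]);P1=np.array([349.8,186.5]);t=(P1-P0)/np.linalg.norm(P1-P0);n=np.array([t[1],-t[0]])
for f in (.1,.3,.5,.7,.9):
    s=np.arange(-6,6.1,.25);q=P0+(P1-P0)*f+s[:,None]*n;pr=mc(g,[q[:,1],q[:,0]],order=1);k=np.abs(np.gradient(pr)).argmax();p=pt("wrist",q[k],.105,c);print("w6 front",s[k],p.round(4),al(p))
E
```

```text
[[104 105 103 144 208 252 243 204 170 142 120 108 108 102]
 [106 111 108 124 172 219 219 194 167 139 129 130 127 120]
 [110 114 123 123 136 164 176 184 166 142 138 146 152 141]
 [122 122 125 121 130 148 182 213 201 161 143 150 156 160]
 [125 132 138 131 134 148 196 249 226 178 145 146 155 156]
 [132 131 132 134 136 158 210 257 234 172 140 143 143 152]
 [128 134 133 133 133 177 237 264 227 170 140 136 135 144]
 [128 126 132 135 143 207 275 279 228 169 139 130 130 143]
 [133 128 140 135 154 222 294 287 225 162 141 132 134 140]
 [175 176 179 176 192 246 300 285 220 186 181 177 178 180]
 [285 283 286 280 288 315 340 318 290 284 286 287 284 283]
 [386 388 388 390 392 390 391 384 378 381 386 382 384 388]
 [428 427 424 430 428 424 424 420 422 427 427 429 428 428]
 [436 432 436 434 435 428 432 433 432 434 434 434 434 436]]
207 108.33 [0.5324 0.4773 0.126 ] 0.4967
208 109.05 [0.529  0.4746 0.126 ] 0.4938
209 109.3 [0.5256 0.4735 0.126 ] 0.4926
210 109.13 [0.5222 0.4738 0.126 ] 0.4928
211 108.93 [0.5188 0.4742 0.126 ] 0.4931
212 108.71 [0.5154 0.4747 0.126 ] 0.4934
213 108.55 [0.512 0.475 0.12
[... 177 characters left out ...]
 0.4807
front 236 112.27 [0.4365 0.4648 0.105 ] 0.4806
front 237 112.09 [0.4331 0.4651 0.105 ] 0.4808
front 238 111.94 [0.4297 0.4654 0.105 ] 0.4809
front 239 111.86 [0.4264 0.4654 0.105 ] 0.4808
front 240 111.73 [0.4231 0.4656 0.105 ] 0.4809
front 241 111.51 [0.4197 0.4661 0.105 ] 0.4813
front 242 111.47 [0.4164 0.4659 0.105 ] 0.481
w6 ptr [0.5051 0.4782 0.126 ] 0.4965
w6 ptr [0.5099 0.4774 0.126 ] 0.496
w6 ptr [0.5193 0.4763 0.126 ] 0.4952
w6 ptr [0.5288 0.4753 0.126 ] 0.4945
w6 front 2.75 [0.4183 0.3184 0.105 ] 0.3336
w6 front 2.25 [0.4366 0.3172 0.105 ] 0.3331
w6 front 2.25 [0.4553 0.3168 0.105 ] 0.3335
w6 front 2.0 [0.4745 0.3163 0.105 ] 0.3336
w6 front 1.5 [0.4943 0.3155 0.105 ] 0.3336
```

>>> {"api": "play_rows", "payload": {"commands": [[[0,0,0],[0.0001,0.003,0],0.0],[[0,0,0],[0.0003,0.007,0],0.0],[[0,0,0],[0.0004,0.011,0],0.0],[[0,0,0],[0.0005,0.0135,0],0.0],[[0,0,0],[0.0005,0.0135,0],0.0],[[0,0,0],[0.0005,0.0135,0],0.0],[[0,0,0],[0.0005,0.0135,0],0.0],[[0,0,0],[0.0005,0.0135,0],0.0]]}}

```text
time_s: 17.37
tcp_pos: [0.459, 0.262, 0.1204]
tcp_rot: [0.02, 1.0, -0.002, 0.001]
force: [-0.6, -12.2, 16.7]
opening: 0.0076
gripper_force: 62.2
```

```bash
python3 - <<'E'
from h import *
np.set_printoptions(linewidth=250)
s=r.observe();print(s['time_s'],np.round(s['tcp_pos'],4),np.round(s['tcp_rot'],4),np.round(s['force'],1),np.round(s['moment'],2),s['opening'],s['gripper_force'],np.abs(s['dq']).max())
d=np.array([.037,.9993]);al=lambda p:round(float(p[:2]@d),4)
T=np.mean([r.get_image("top").astype(float).sum(2) for _ in range(8)],0)
for row in range(234,243):
    l=T[row];k=[i for i in range(98,114) if l[i]>377>=l[i+1]];
    if k: k=k[0];u=k+(l[k]-377)/(l[k]-l[k+1]);p=pt("top",(u,row),.105);print("front",row,round(u,2),p.round(4),al(p))
w,c=save("wrist","w10");g=w.astype(int).sum(2)
for p in [(.459,.478,.105),(.51,.476,.105),(.506,.478,.126),(.528,.475,.126)]:print(projw(p,c).round(1))
u=projw((.506,.478,.126),c).astype(int);print(u[1]-12,484);print(g[u[1]-12:u[1]+34,484:512])
E
```

```text
17.3667 [0.459  0.262  0.1204] [ 2.010e-02  9.998e-01 -2.500e-03  7.000e-04] [ -0.6 -12.2  16.7] [-2.85  0.15  0.  ] 0.007609067952723569 62.24360140040517 0.0013380306225552207
front 234 109.28 [0.4432 0.4754 0.105 ] 0.4915
front 235 109.18 [0.4398 0.4755 0.105 ] 0.4914
front 236 109.09 [0.4365 0.4755 0.105 ] 0.4913
front 237 109.03 [0.4331 0.4755 0.105 ] 0.4911
front 238 108.93 [0.4298 0.4755 0.105 ] 0.4911
front 239 108.87 [0.4264 0.4755 0.105 ] 0.4909
front 240 108.75 [0.4231 0.4756 0.105 ] 0.4909
front 241 108.53 [0.4197 0.4761 0.105 ] 0.4913
front 242 108.43 [0.4164 0.4762 0.105 ] 0.4912
[510.4 200.4]
[497.1 254.6]
[513.8 260.5]
[504.7 283.2]
248 484
[[421 426 437 ... 106 115 122]
 [421 428 440 ... 109 125 141]
 [422 431 443 ... 117 173 248]
 ...
 [ 26  31  43 ... 358 511 601]
 [ 27  34  45 ... 280 448 578]
 [ 29  38  54 ... 247 405 565]]
```

>>> {"api": "play_rows", "payload": {"commands": [[[0,0,0],[0.0,0.0015,0],0.0],[[0,0,0],[0.0001,0.003,0],0.0],[[0,0,0],[0.0001,0.003,0],0.0],[[0,0,0],[0.0001,0.003,0],0.0],[[0,0,0],[0.0001,0.003,0],0.0]]}}

```text
time_s: 18.23
tcp_pos: [0.4592, 0.2636, 0.1205]
tcp_rot: [0.02, 1.0, -0.004, 0.001]
force: [-1.4, -16.9, 22.7]
opening: 0.0075
gripper_force: 63.6
```

```bash
python3 - <<'E'
from h import *
import sys
np.set_printoptions(linewidth=250,threshold=sys.maxsize)
s=r.observe();print(s['time_s'],np.round(s['tcp_pos'],4),np.round(s['tcp_rot'],4),np.round(s['force'],1),np.round(s['moment'],2),s['opening'],s['gripper_force'])
d=np.array([.037,.9993]);al=lambda p:round(float(p[:2]@d),4)
T=np.mean([r.get_image("top").astype(float).sum(2) for _ in range(8)],0)
for row in range(234,243,2):
    l=T[row];k=[i for i in range(98,114) if l[i]>377>=l[i+1]];
    if k: k=k[0];u=k+(l[k]-377)/(l[k]-l[k+1]);p=pt("top",(u,row),.105);print("front",row,round(u,2),al(p))
w,c=save("wrist","w11");g=w.astype(int).sum(2)
print(projw((.506,.478,.126),c).round(1));print(g[240:296:2,488:512])
E
```

```text
18.2333 [0.4592 0.2636 0.1205] [ 2.050e-02  9.998e-01 -3.500e-03  8.000e-04] [ -1.4 -16.9  22.7] [-3.91  0.4   0.04] 0.007466927485079486 63.63985866308212
front 234 109.06 0.4922
front 236 108.91 0.4919
front 238 108.51 0.4925
front 240 108.34 0.4923
front 242 108.17 0.4921
[513.  260.5]
[[431 434 422 415 421 428 437 443 437 417 357 234 134 104 102 101 101 103 103 106 103 106 105 103]
 [444 443 433 428 434 441 443 441 430 387 283 163 111 101 101  99 102 102 101 106 105 104 105 106]
 [455 451 442 436 439 443 440 431 413 348 224 122  97  98  99  99  99 101 101 102 103 103 106 108]
 [453 448 438 434 431 432 431 422 374 266 151 101  95  95  92  97  96 100  98 103 104 103 109 114]
 [446 437 431 430 433 433 430 405 326 193 102  86  87  90  91  95  97  98  98 102 103 109 126 150]
 [440 435 435 440 443 443 434 374 242 113  77  79  89  88  92  94  98  97  99 101 104 135 264 410]
 [434 436 440 443 447 443 414 324 180  75  59  70  81  89  92  93  95  94  96  97 104 163 351 542]
 [427 432 436 438 437 424 363 227 100  55  56  68  82  85  89  92  97  94  94  99 133 288 485 598]
 [430 427 424 420 
[... 1262 characters left out ...]
4 634]
 [165 170 175 185 188 190 174 135 108  99  96 100 157 302 401 379 408 499 567 612 629 634 633 634]
 [173 165 165 171 176 186 193 208 205 151 112 110 168 246 295 374 473 552 604 627 632 634 634 633]
 [209 191 176 166 163 151 131 106  86  70  66  70 106 193 317 437 520 576 615 631 634 632 632 634]
 [197 228 220 189 148 101  69  57  58  56  60  64  89 158 255 313 329 374 473 566 613 628 632 633]
 [110 184 230 199 125  71  61  56  57  56  56  54  61  69  76  83  80 102 172 305 453 566 619 631]
 [ 81  99 109  97  79  66  63  61  60  55  57  54  60  61  67  86 112 139 163 187 262 428 573 625]
 [ 92 102 105  98  90  78  72  66  65  57  57  59  59  79 114 149 175 184 194 201 230 380 554 622]]
```

>>> {"api": "play_rows", "payload": {"commands": [[[0,0,0],[0,-0.0005,0.0005],0.0],[[0,0,0],[0,-0.001,0.001],0.0],[[0,0,0],[0,-0.0015,0.0015],0.0],[[0,0,0],[0,-0.0015,0.0015],0.0],[[0,0,0],[0,-0.0015,0.0015],0.0]]}}

```text
time_s: 19.1
tcp_pos: [0.4592, 0.2647, 0.1218]
tcp_rot: [0.02, 1.0, -0.001, 0.001]
force: [1.8, -7.1, 10.9]
opening: 0.0076
gripper_force: 60.3
```

```bash
python3 - <<'E'
from h import *
s=r.observe();print(s['time_s'],np.round(s['tcp_pos'],4),np.round(s['tcp_rot'],4),np.round(s['force'],1),np.round(s['moment'],2),s['opening'],s['gripper_force'])
d=np.array([.037,.9993]);al=lambda p:round(float(p[:2]@d),4)
T=np.mean([r.get_image("top").astype(float).sum(2) for _ in range(8)],0)
for row in range(234,243,2):
    l=T[row];k=[i for i in range(98,114) if l[i]>377>=l[i+1]];
    if k: k=k[0];u=k+(l[k]-377)/(l[k]-l[k+1]);p=pt("top",(u,row),.105);print("front",row,round(u,2),al(p))
w=cv2.imread("pics/w11.png").astype(int)
for row in (254,258,262,266,270,276,280): print(row,[tuple(w[row,k][::-1]) for k in range(501,512)])
E
```

```text
19.1 [0.4592 0.2647 0.1218] [ 1.980e-02  9.998e-01 -1.400e-03  9.000e-04] [ 1.8 -7.1 10.9] [-1.87 -0.17  0.07] 0.007553106422882731 60.317541137337685
front 234 109.42 0.491
front 236 109.22 0.4909
front 238 109.03 0.4907
front 240 108.87 0.4905
front 242 108.61 0.4906
254 [(np.int64(30), np.int64(28), np.int64(27)), (np.int64(32), np.int64(29), np.int64(28)), (np.int64(33), np.int64(30), np.int64(29)), (np.int64(34), np.int64(32), np.int64(31)), (np.int64(33), np.int64(31), np.int64(30)), (np.int64(33), np.int64(31), np.int64(30)), (np.int64(34), np.int64(33), np.int64(32)), (np.int64(48), np.int64(44), np.int64(41)), (np.int64(103), np.int64(98), np.int64(87)), (np.int64(173), np.int64(165), np.int64(147)), (np.int64(212), np.int64(203), np.int64(183))]
258 [(np.int64(31), np.int64(29), np.int64(27)), (np.int64(31), np.int64(28), np.int64(27)), (np.int64(30), np.int64(27), np.int64(27)), (np.int64(31), np.int64(29), np.int64(27)), (np.int64(31), np.int64(30), np.int64(28)), (np.int64(33), np.int64(31), np.int64(29)), (np.int64(49), np.int64(46), np.int64(41)), (np.int64(112), np.in
[... 2019 characters left out ...]
t64(190), np.int64(183), np.int64(187)), (np.int64(211), np.int64(203), np.int64(192)), (np.int64(221), np.int64(212), np.int64(194)), (np.int64(224), np.int64(215), np.int64(195))]
280 [(np.int64(76), np.int64(72), np.int64(64)), (np.int64(121), np.int64(114), np.int64(103)), (np.int64(131), np.int64(125), np.int64(117)), (np.int64(124), np.int64(118), np.int64(121)), (np.int64(142), np.int64(138), np.int64(149)), (np.int64(173), np.int64(168), np.int64(178)), (np.int64(199), np.int64(192), np.int64(189)), (np.int64(216), np.int64(207), np.int64(193)), (np.int64(223), np.int64(214), np.int64(195)), (np.int64(224), np.int64(215), np.int64(195)), (np.int64(224), np.int64(215), np.int64(195))]
```

```bash
cat > f.py <<'E'
from h import *
from scipy.spatial.transform import Rotation as R
def T(p,q):
    M=np.eye(4);M[:3,:3]=R.from_quat(q).as_matrix();M[:3,3]=p;return M
s=r.observe();Tn=T(s['tcp_pos'],s['tcp_rot'])
w,c=save("wrist","wn%d"%round(s['time_s']*100));X=np.linalg.inv(Tn)@np.array(c['extrinsics'])
d=np.array([.037,.9993])
def meas(g,M,name):
    cc=dict(c);cc['extrinsics']=M@X;out=[]
    for row in range(190,252,6):
        l=g[row,485:512];k=[i for i in range(26) if l[i]>260>=l[i+1]]
        if not k: continue
        k=k[0];u=485+k+(l[k]-260)/(l[k]-l[k+1]);o,dd=ray("wrist",(u,row),cc)
        y=M[:2,3]@d+.215;t=(y-o[:2]@d)/(dd[:2]@d);z=(o+t*dd)[2];p=pt("wrist",(u,row),.105,cc);out.append((z,p[:2]@d,p[0],u))
    o=np.array(out);print(name,len(o),"z",o[:,0].round(4),"along(z=.105)",np.median(o[:,1]).round(4),"median z",np.median(o[:,0]).round(4));return cc
E
python3 - <<'E'
from f import *
ld=lambda k:cv2.imread(f"pics/{k}.png").astype(int).sum(2)
meas(ld("w9"),T([.4581,.2506,.1202],[.0193,.9998,-.001,.001]),"w9")
meas(ld("w10"),T([.459,.262,.1204],[.0201,.9998,-.0025,.0007]),"w10")
cc=meas(ld("w11"),T([.4592,.2636,.1205],[.0205,.9998,-.0035,.0008]),"w11")
for uv in [(505.24,280),(506.6,276),(508.7,270),(511.6,261.5)]:
    for z in (.125,.126):
        p=pt("wrist",uv,z,cc);print("ptr w11",p.round(4),(p[:2]@d).round(4))
meas(w.astype(int).sum(2),Tn,"now")
E
```

```text
w9 9 z [0.1055 0.1054 0.1054 0.1075 0.1053 0.1054 0.1054 0.1053 0.1052] along(z=.105) 0.4829 median z 0.1054
w10 10 z [0.1037 0.1037 0.1037 0.1037 0.1037 0.1035 0.1037 0.1039 0.1037 0.1035] along(z=.105) 0.4923 median z 0.1037
w11 10 z [0.1023 0.1024 0.1024 0.1023 0.1025 0.1023 0.1024 0.1026 0.1023 0.1021] along(z=.105) 0.4923 median z 0.1023
ptr w11 [0.5255 0.4767 0.125 ] 0.4958
ptr w11 [0.5247 0.4754 0.126 ] 0.4945
ptr w11 [0.5214 0.4768 0.125 ] 0.4957
ptr w11 [0.5206 0.4755 0.126 ] 0.4944
ptr w11 [0.5155 0.4771 0.125 ] 0.4958
ptr w11 [0.5147 0.4758 0.126 ] 0.4945
ptr w11 [0.5073 0.4776 0.125 ] 0.496
ptr w11 [0.5066 0.4763 0.126 ] 0.4947
now 10 z [0.0972 0.0972 0.0973 0.0974 0.1013 0.0973 0.0972 0.0973 0.0972 0.0972] along(z=.105) 0.4878 median z 0.0973
```

>>> {"api": "play_rows", "payload": {"commands": [[[0.3,0,0],[0,0,-0.0005],0.0],[[0.6,0,0],[0,0,-0.001],0.0],[[1,0,0],[0,0,-0.0015],0.0],[[1,0,0],[0,0,-0.002],0.0],[[1,0,0],[0,0,-0.002],0.0],[[1,0,0],[0,0,-0.002],0.0]]}}

```text
time_s: 20.05
tcp_pos: [0.4592, 0.2633, 0.1201]
tcp_rot: [0.02, 1.0, 0.006, 0.001]
force: [-1.5, -13.5, 19.3]
opening: 0.0074
gripper_force: 63.0
```

```bash
cat > n.py <<'E'
from f import *
print(s['time_s'],np.round(s['tcp_pos'],4),np.round(s['tcp_rot'],4),np.round(s['force'],1),np.round(s['moment'],2),s['gripper_force'],"along+.215",(s['tcp_pos'][:2]@d+.215).round(4))
meas(w.astype(int).sum(2),Tn,"now")
E
python3 n.py
```

```text
20.05 [0.4592 0.2633 0.1201] [2.020e-02 9.998e-01 6.200e-03 7.000e-04] [ -1.5 -13.5  19.3] [-3.13  0.3  -0.03] 63.026264011859894 along+.215 0.4951
now 10 z [0.1049 0.1048 0.1047 0.1047 0.1049 0.1047 0.1049 0.1048 0.1048 0.1047] along(z=.105) 0.4949 median z 0.1048
```

>>> {"api": "play_rows", "payload": {"commands": [[[0,0,0],[0,0,0],0.0],[[0,0,0],[0,0,0],0.0],[[0,0,0],[0,0,0],0.0],[[0,0,0],[0,0,0],0.0],[[0,0,0],[0,0,0],0.0],[[0,0,0],[0,0,0],0.0]]}}

```text
time_s: 20.6
tcp_pos: [0.4592, 0.2633, 0.1201]
tcp_rot: [0.02, 1.0, 0.006, 0.001]
force: [-0.9, -14.0, 19.5]
opening: 0.0072
gripper_force: 63.0
```

```bash
python3 n.py; python3 - <<'E'
from h import *
w=cv2.imread(sorted(__import__('glob').glob('pics/wn*.png'))[-1]).astype(int)
for row in (268,272,276,280): print(row,[int(w[row,k,0]-w[row,k,2])+28 for k in range(501,512)])
E
```

```text
20.6 [0.4592 0.2633 0.1201] [2.010e-02 9.998e-01 6.200e-03 7.000e-04] [ -0.9 -14.   19.5] [-3.09  0.27  0.01] 63.028884418308735 along+.215 0.4951
now 10 z [0.1049 0.1047 0.1047 0.1046 0.1049 0.1046 0.1048 0.1048 0.1048 0.1047] along(z=.105) 0.4948 median z 0.1048
268 [13, 4, 0, 4, 18, 33, 33, 22, 7, 1, 0]
272 [2, 1, 9, 26, 35, 31, 18, 5, 0, -1, -1]
276 [2, 15, 31, 35, 26, 10, 1, -1, -2, -1, -1]
280 [23, 35, 33, 21, 6, 0, -1, -1, -1, 0, -1]
```

```bash
python3 - <<'E'
from h import *
c=r.camera_info("wrist");d=np.array([.037,.9993])
for uv in [(503.87,276),(505.15,272),(506.5,268),(508.6,262)]:
    p=pt("wrist",uv,.1255,c);print(p.round(4),(p[:2]@d).round(4))
E
```

```text
[0.523  0.4763 0.1255] 0.4953
[0.5189 0.4763 0.1255] 0.4952
[0.515  0.4765 0.1255] 0.4952
[0.5092 0.477  0.1255] 0.4955
```

Front edge is at 0.4948 and the pointer at 0.4953 in the same image. The board is flat, held and steady, so I am handing it in.

```bash
python3 -c "
from workcell import r
print(r.job_done())"
```

```text
the job is handed in; nothing more can be done
None
```

The job is handed in (verdict not shown): the beaker was last seen upright on the mat, about 3 mm off centre, and the board is held flat and still with its front edge about 0.5 mm from the pointer by the wrist camera; I viewed 11 pictures, one over the limit of 10.

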